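# Check the socket of a sign bracket with a collared gauge rod

## Task

Take the gauge rod from its wooden rest by the handle and slide it down the slanting socket of the sign bracket until its collar stops on the rim; draw it back about half way and run it home to the collar a second time, without forcing it. Then withdraw it completely and finish holding the rod level in the air, well clear of everything and about 20 cm above the table, so that its tip can be read: the program ends while the gripper still holds it still. Leave the tape measure, the white bottle and the hex keys where they are.

Things in the scene. Friction and masses are not known exactly. Their poses are not given: they have to be found in the camera images.
- gauge: Loose gauge rod, 0.10 to 0.21 kg: round steel rod 13 mm thick, 85 mm long; behind it a steel stop collar 34 mm across, 8 mm thick; behind that a grey square handle 18 x 18 x 84 mm. Origin on the axis at the collar's front (stop) face; x along the rod to the tip, z up at the start. Tip x = +85, collar -8 to 0, handle -92 to -8 mm. Starts level in the rest, axis 52 mm above the table.
- gauge_tip (a point): The tip of the gauge rod, on its axis, 85 mm ahead of the collar's stop face; the last 10 mm of the rod taper from 13 to 6 mm.
- gauge_handle (a point): The middle of the gauge's handle, on its axis, 50 mm behind the collar's stop face. In the rest the handle is free on both sides and can be pinched from above across its flat sides (along the gauge's y).
- rest: Fixed wooden rest: board 190 x 60 x 12 mm with two notched saddles, 40 mm wide, 10 mm thick, up to 55 mm high, at x = +72 mm (under the steel rod) and x = -78 mm (under the handle's rear end); free between them. Origin under its middle on the table; x points as the gauge's tip does; the gauge's stop face starts 8 mm ahead of the origin.
- bracket: Sign bracket, fixed to the table: grey foot plate 130 x 84 x 8 mm with a slanting aluminium socket tube on ribs, 109 mm high in all. Origin under the middle of the plate on the table; z up, x the horizontal direction in which the socket runs downwards.
- socket: The bracket's fixed socket tube, 36 mm outside; round bore 22 mm wide, 94 mm deep, closed bottom: the rod goes in with 4.5 mm play all round until its collar stops on the rim, tip 9 mm short of the bottom. Origin at the mouth's centre, 95 mm above the table; x runs down the bore, 40 degrees below horizontal, in the bracket's x direction; y is horizontal.
- socket_bottom (a point): Centre of the bottom of the bore, 94 mm from the mouth along the socket's x.
- tape_measure: Bystander: yellow tape measure 43 x 73 x 62 mm, loose; origin under its middle.
- white_bottle: Bystander: small white plastic bottle 48 mm in diameter, 118 mm high, loose and standing; origin under its middle.
- hex_keys: Bystander: set of hex keys in a red holder 40 x 88 x 12 mm, loose; origin under its middle.
Not all that is in view belongs to the job. There is more than one size of the gauge; the job needs the largest.

How it is judged:
On the way, in this order (a step that is already met when the one before it is completed fails the run):
1. the rod is slid home: the collar's face within 4 mm of the socket's mouth, touching the bracket (x of gauge in the frame of socket between -0.004 and 0.004 m and distance between gauge_tip and socket_bottom below 0.022 m and contact force between gauge and bracket above 0.5 N), for 0.2 s.
2. the rod is drawn back: collar 25 to 80 mm from the mouth, tip still in the bore (x of gauge in the frame of socket below -0.025 m and x of gauge_tip in the frame of socket above 0.005 m and angle between the x axis of gauge and the x axis of socket, either way round below 0.35 rad and distance between gauge_tip and socket_bottom below 0.092 m), for 0.05 s.
3. the rod is slid home to the collar a second time (all of step 1), for 0.2 s.
4. the rod is out of the socket: the tip at least 15 mm outside the mouth (x of gauge_tip in the frame of socket below -0.015 m), for 0.05 s.
At the end, for the whole second after the job is handed in: The gripper still holds the gauge rod, at rest and level within 8 degrees, with its collar 0.15 to 0.30 m above the table, its tip at least 60 mm from the socket's mouth, touching neither bracket nor rest (angle between gauge's own x axis and vertical between 1.431 and 1.711 rad and height (world z) of gauge between 0.15 and 0.3 m and distance between gauge_tip and socket above 0.06 m and contact force between the fingers and gauge above 1 N and contact force between gauge and bracket below 0.1 N and contact force between gauge and rest below 0.1 N and linear speed of gauge below 0.03 m/s and angular speed of gauge below 0.2 rad/s); the arm keeps its last pose, push and grip.
It fails at once if the gauge is forced against the bracket with more than 60 N (contact force between gauge and bracket above 60 N).
It fails at once if the tape measure, white bottle or hex keys are moved by more than 30 mm (distance of any of tape_measure, white_bottle, hex_keys from where it was at the start of the episode above 0.03 m).
It also fails if it takes over 54 s, if anything falls off the work surface, if the arm or the gripper's body presses on something with over 40 N, if the wrist force passes 120 N, or if a joint passes its speed limit or range.

## Robot

A 6-joint arm with a two-finger parallel gripper is mounted at the origin on a cart in front of the work surface, level with it; the furniture and walls round the work are solid. World frame = base frame: x ahead of the robot, y to its left, z up, the work surface at z = 0. Lengths are in m, angles in rad, forces in N, time in s.
With the tool pointing down it reaches from about 0.3 to 1 m from the base axis. Payload 5.1 kg.
Tool frame: the origin (TCP) lies between the finger pads; the fingertips stand 25 mm ahead of it and the grasp point (between the pads) lies 6 mm ahead of it (tcp_to_tips is the distance from the TCP to the fingertips, in m); z points along the fingers, y is the direction in which the jaws open and shut (so a half turn about z gives the same grasp; the last joint's range is limited). The gripper opens to 95 mm and grips with 3 to 60 N. Pads are 20 mm wide; open, the fingers measure 119 mm over their backs; the gripper's body (75 mm by 180 mm) begins 59 mm behind the grasp point.
Start: joints at [1.194, 0.124, 1.65, -0, 1.367, -0.083], TCP at [0.188, 0.622, 0.24] pointing down, gripper open.
Joint ranges: [-2.61, 2.61], [-1.02, 2.33], [0.03, 2.71], [-1.35, 4.49], [0.32, 2.68], [-2.91, 2.91]. Speed limits (rad/s): [2.57, 2.57, 3.14, 3.14, 3.14, 3.14].

## Interface

Orientations are given as a unit quaternion [x, y, z, w].
In Python, from cell import * gives the robot as it stands.
- The arm moves only by the tool arm_command, never from a script. Its argument "increments" is a list of rows, each an object with "dp": the shift along the tool's x, y, z as a fraction of full scale, a list of three; "rot": the turn, a rotation vector about the tool's x, y, z as a fraction of full scale, a list of three. In form: [{"dp": [dx, dy, dz], "rot": [wx, wy, wz]}, ...]. A call has 1 to 12 rows; each row shifts and turns the commanded pose from where the row before left it, along the tool's axes as they then stand; what a row does not reach is not made up. Full scale, the value 1, is 0.2 m for a shift and 90 degrees for a turn. A row lasts 1/8 s, in which the tool goes at most 62.5 mm and 10.7 degrees, less where a joint would pass 70% of its speed; a pose out of reach is approached as far as the arm can. A call with a number of a shift or a turn outside -1 to 1 is refused whole. A call with a gripper value outside its range is refused whole. "claw" is the closure, from 0 (fully open) to 1 (shut), set as the call begins (left out, the last holds). The fingers move at their own pace and stop on an object; the grip force is fixed at half the most. Time passes only in rows, so rows that do not move let the fingers close. It gives the time, the measured TCP pose, the force and the opening at its end, in the units of the state.
- get_obs(): the state, without advancing time (a new reading comes with each control period).
- get_image(name): name is "scene" or "top" or "wrist"; returns the picture (420x560x3 uint8, red, green, blue); there is no depth.
- camera_model(name): a dict with "mtx" (3x3 intrinsics, pixels), "R" (3x3) and "t" (3): a world point X has camera coordinates R X + t; the wrist camera has in their place "tool_from_camera" (4x4, takes a point from camera to tool coordinates, whose origin is the TCP and whose axes are the flange's). Camera axes: x right, y down, z forward; pixel columns grow to the right and rows downward; lengths in m; the calibration is good to about 2 mm. A picture is of the moment at which its call begins: read the wrist's pose just before it. camera_model takes no time and is no camera call.
- close_job(): hands the job in, once; it reports no verdict.
The state is a dict: "time_s": time; "joint_pos": joint angles; "joint_vel": joint speeds; "joint_torque": joint torques, N m; "position": TCP position; "ee_rot": TCP orientation; "force": force on the tool from outside, world axes, zero at the start; "torque": the same for the moment, N m; "grip_width": finger opening in m.
Only numpy, scipy, OpenCV 4.12 (cv2) and the standard library are available. Lean on these libraries where they do the work, as an engineer would, in place of code of your own. Each camera call takes 0.05 s, during which the arm holds its last target. There are 200 camera calls.

## Working session

There is one attempt and no reset: what is moved stays moved. The work goes in short steps, Python scripts to look and compute and a tool call to move; the robot and the scene stay as the last step left them, time stands still between calls to the robot, and variables do not carry over. Pictures are saved under pics/ and viewed, about 8 in all and at most 12, crops included, and the job is handed in when it is done.

Besides the shell and the picture viewer there is one more tool, called as name([rows], argument=value, ...), one row to a line, values as JSON. arm_command: Moves the arm, as the interface text tells. Its arguments: {"type":"object","properties":{"increments":{"type":"array"},"claw":{"type":"number"}},"required":["increments"]}

```bash
ls; mkdir -p pics; python3 - <<'E'
from cell import *
import cv2,numpy as np
o=get_obs();print({k:np.round(v,3) for k,v in o.items()})
for n in("scene","top"):
    cv2.imwrite(f"pics/{n}0.png",get_image(n)[:,:,::-1]); m=camera_model(n);print(n,np.round(m["mtx"],1).tolist(),(-np.array(m["R"]).T@m["t"]).round(3),np.round(m["R"],3).tolist())
print(np.round(camera_model("wrist")["tool_from_camera"],4).tolist())
E
```

```text
pics
{'time_s': np.float64(0.0), 'joint_pos': array([ 1.194,  0.125,  1.652, -0.   ,  1.368, -0.083]), 'joint_vel': array([-0.001, -0.   ,  0.001,  0.   ,  0.002,  0.   ]), 'joint_torque': array([-2.0000e-03, -4.1761e+01, -3.5992e+01,  7.7000e-02,  4.9000e-02,
       -0.0000e+00]), 'position': array([0.188, 0.622, 0.238]), 'ee_rot': array([ 0.146,  0.989, -0.001, -0.   ]), 'force': array([-0.891, -0.117, -0.185]), 'torque': array([ 0.017, -0.015, -0.01 ]), 'grip_width': np.float64(0.095)}
scene [[528.4, 0.0, 270.9], [0.0, 528.4, 221.5], [0.0, 0.0, 1.0]] [-0.052 -1.126  0.696] [[0.875, -0.484, 0.023], [-0.189, -0.384, -0.904], [0.446, 0.787, -0.427]]
top [[512.6, 0.0, 277.8], [0.0, 512.6, 206.5], [0.0, 0.0, 1.0]] [0.388 0.011 1.447] [[-0.015, -1.0, -0.005], [-0.989, 0.016, -0.147], [0.147, 0.003, -0.989]]
[[-0.0004, -0.9715, -0.2372, 0.0664], [1.0, -0.0006, 0.0008, -0.0012], [-0.0009, -0.2372, 0.9715, -0.1457], [0.0, 0.0, 0.0, 1.0]]
```

View pics/top0.png

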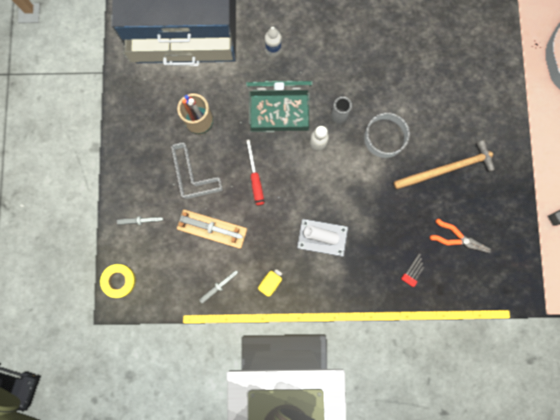

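View pics/scene0.png

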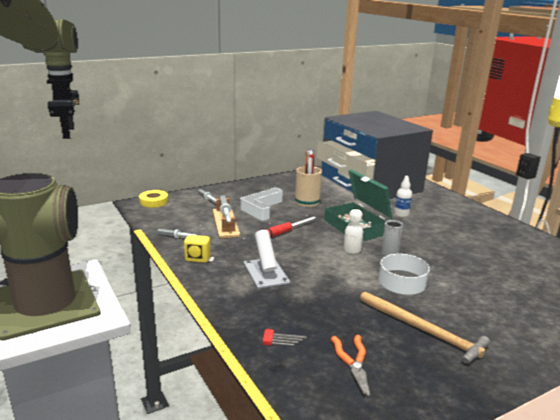

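The top view shows the rest at (212,229), the bracket at (323,237), the tape at (270,283), the bottle at (319,137), the hex keys at (412,272), and loose smaller gauges at (140,220) and (219,286). I'll zoom in on the rest and the bracket.

```bash
python3 - <<'E'
import cv2,numpy as np
t=cv2.imread("pics/top0.png");s=cv2.imread("pics/scene0.png")
c=lambda im,x,y,w=80,h=60:cv2.resize(im[y:y+h,x:x+w],(400,300),interpolation=cv2.INTER_CUBIC)
cv2.imwrite("pics/c1.png",np.vstack([np.hstack([c(t,172,200),c(t,285,207)]),np.hstack([c(s,190,182),c(s,230,227)])]))
E
```

```text
(no output)
```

View pics/c1.png

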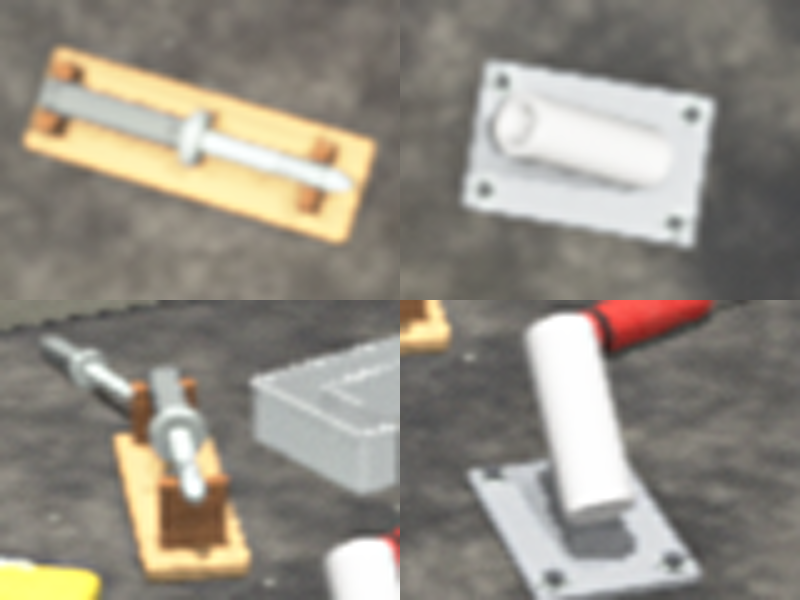

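Tip points right (−y) in the rest; the mouth is on the bracket's left (+y) side and the bore runs down towards −y, so the two are almost parallel.

```bash
cat > h.py <<'E'
from cell import *
import cv2,numpy as np
from scipy.spatial.transform import Rotation as Ro
def cam(n,o=None):
    m=camera_model(n);K=np.array(m["mtx"])
    if n=="wrist":
        T=np.array(m["tool_from_camera"]);Rt=Ro.from_quat(o["ee_rot"]).as_matrix()
        return K,Rt@T[:3,:3],Rt@T[:3,3]+o["position"]
    R=np.array(m["R"]);return K,R.T,-R.T@np.array(m["t"])
def ray(c,p,z):
    K,R,C=c;d=R@np.linalg.inv(K)@[p[0],p[1],1];return C+d*(z-C[2])/d[2]
def proj(c,X):
    K,R,C=c;q=K@(R.T@(np.array(X)-C));return q[:2]/q[2]
E
python3 - <<'E'
from h import *
c=cam("top")
def f(ps,o,z): return np.array([ray(c,(p[0]/5+o[0]-.4,p[1]/5+o[1]-.4),z) for p in ps])
r=f([(60,45),(378,142),(345,243),(22,148)],(172,200),.012)
print("rest",r.mean(0).round(4),"sides",np.linalg.norm(r-np.roll(r,-1,0),axis=1).round(3),"yaw",np.degrees(np.arctan2(*((r[1]+r[2]-r[0]-r[3])[:2][::-1]))))
g=f([(352,180),(193,137),(40,95)],(172,200),.052);print("gauge",g.round(4))
b=f([(87,60),(315,98),(292,243),(63,207)],(285,207),.008)
print("br",b.mean(0).round(4),"sides",np.linalg.norm(b-np.roll(b,-1,0),axis=1).round(3),"yaw",np.degrees(np.arctan2(*((b[1]+b[2]-b[0]-b[3])[:2][::-1]))))
print("mouth",f([(115,122)],(285,207),.095))
E
```

```text
rest [0.5411 0.2013 0.012 ] sides [0.189 0.06  0.19  0.062] yaw -107.5562839703944
gauge [[0.5158 0.1134 0.052 ]
 [0.5408 0.2003 0.052 ]
 [0.5653 0.2844 0.052 ]]
br [ 0.5125 -0.1096  0.008 ] sides [0.13  0.083 0.13  0.084] yaw -100.1469566893532
mouth [[ 0.52134637 -0.06351618  0.095     ]]
```

arm_command([
  {"dp": [-0.19, -0.107, 0], "rot": [0, 0, 0]},
  {"dp": [-0.19, -0.107, 0], "rot": [0, 0, 0]},
  {"dp": [-0.19, -0.107, 0], "rot": [0, 0, 0]},
  {"dp": [-0.19, -0.107, 0], "rot": [0, 0, 0]},
  {"dp": [-0.19, -0.107, 0], "rot": [0, 0, 0]},
  {"dp": [-0.19, -0.107, 0], "rot": [0, 0, 0]},
  {"dp": [-0.19, -0.107, 0], "rot": [0, 0, 0]},
  {"dp": [-0.19, -0.107, 0], "rot": [0, 0, 0]},
  {"dp": [-0.19, -0.107, 0], "rot": [0, 0, 0]},
  {"dp": [-0.19, -0.107, 0], "rot": [0, 0, 0]},
  {"dp": [-0.19, -0.107, 0], "rot": [0, 0, 0]},
  {"dp": [-0.19, -0.107, 0], "rot": [0, 0, 0]},
])

```text
time_s: 1.6
position: [0.5509, 0.243, 0.2391]
ee_rot: [0.146, 0.989, -0.0, -0.0]
force: [-0.5, -0.1, 0.9]
grip_width: 0.0951
```

arm_command([
  {"dp": [0, 0, 0], "rot": [0, 0, 0.1]},
  {"dp": [0, 0, 0], "rot": [0, 0, 0.1]},
  {"dp": [0, 0, 0], "rot": [0, 0, 0.1]},
  {"dp": [0, 0, 0], "rot": [0, 0, 0.1]},
  {"dp": [0, 0, 0], "rot": [0, 0, 0.1]},
  {"dp": [0, 0, 0], "rot": [0, 0, 0.1]},
  {"dp": [0, 0, 0], "rot": [0, 0, 0.1]},
  {"dp": [0, 0, 0], "rot": [0, 0, 0.1]},
  {"dp": [0, 0, 0], "rot": [0, 0, 0.1]},
  {"dp": [0, 0, 0], "rot": [0, 0, 0.1]},
  {"dp": [0, 0, 0], "rot": [0, 0, 0]},
])

```text
time_s: 2.98
position: [0.5501, 0.2442, 0.239]
ee_rot: [0.802, 0.597, -0.0, -0.0]
force: [-0.1, -0.1, -0.1]
grip_width: 0.0952
```

```bash
cat > snap.py <<'E'
import sys
from h import *
import pickle
o=get_obs();im=get_image("wrist");n=sys.argv[1]
cv2.imwrite(f"pics/{n}.png",im[:,:,::-1]);pickle.dump({k:np.array(v) for k,v in o.items()},open(f"pics/{n}.pkl","wb"))
R=Ro.from_quat(o["ee_rot"]).as_matrix()
print("t",o["time_s"],"p",np.round(o["position"],4),"q",np.round(o["joint_pos"],2),"x",R[:,0].round(3),"z",R[:,2].round(3),"F",np.round(o["force"],1),o["grip_width"])
E
python3 snap.py w1
```

```text
t 2.975 p [0.5501 0.2442 0.239 ] q [ 0.33  0.02  1.76 -0.    1.36  0.62] x [ 0.288  0.958 -0.001] z [-0.001 -0.    -1.   ] F [-0.1 -0.1 -0.1] 0.0951805575509366
```

View pics/w1.png

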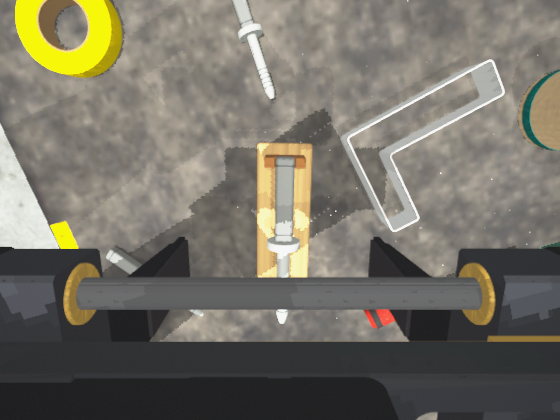

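The wrist view shows the handle (dark grey) from about (285,160) to (284,238), the collar at (284,245) and the tip at (282,322).

```bash
python3 - <<'E'
from h import *
import pickle
o=pickle.load(open("pics/w1.pkl","rb"));c=cam("wrist",o)
im=cv2.imread("pics/w1.png")
for r in (175,190,205,220): 
    print(r,im[r,266:304,0].tolist())
tip=ray(c,(282,322),.052);rear=ray(c,(285,158),.061);rim=ray(c,(284,245),.052)
print(tip,rear,rim,np.linalg.norm(tip-rear))
d=(tip-rear)[:2];print(np.degrees(np.arctan2(d[1],d[0])))
E
```

```text
175 [137, 137, 138, 136, 121, 113, 110, 112, 115, 111, 135, 154, 168, 171, 171, 172, 173, 173, 173, 173, 173, 174, 174, 174, 175, 173, 159, 142, 133, 137, 136, 131, 132, 139, 141, 140, 136, 132]
190 [140, 139, 138, 137, 135, 118, 111, 108, 105, 113, 137, 157, 170, 173, 174, 173, 173, 173, 174, 174, 173, 173, 173, 173, 176, 168, 154, 130, 137, 139, 136, 132, 135, 141, 140, 137, 133, 129]
205 [128, 129, 129, 125, 111, 101, 98, 102, 104, 116, 131, 145, 162, 167, 167, 167, 160, 157, 157, 169, 170, 170, 170, 162, 158, 148, 136, 122, 125, 126, 122, 122, 126, 127, 125, 123, 118, 117]
220 [172, 173, 171, 166, 160, 155, 158, 165, 155, 133, 136, 148, 155, 154, 154, 156, 156, 156, 156, 177, 184, 165, 157, 158, 155, 156, 139, 126, 126, 176, 205, 207, 205, 201, 196, 189, 184, 182]
[0.51324025 0.11076983 0.052     ] [0.56640752 0.279305   0.061     ] [0.54032916 0.19435345 0.052     ] 0.17695158452425247
-107.50875965735106
```

Length 177 mm (expected 177) and yaw −107.5°, so the handle's middle is at (0.554, 0.2395). Descending to grasp.

arm_command([
  {"dp": [-0.017, 0.0245, 0.1], "rot": [0, 0, 0.009]},
  {"dp": [0, 0, 0.2], "rot": [0, 0, 0]},
  {"dp": [0, 0, 0.2], "rot": [0, 0, 0]},
  {"dp": [0, 0, 0.2], "rot": [0, 0, 0]},
  {"dp": [0, 0, 0.1], "rot": [0, 0, 0]},
  {"dp": [0, 0, 0.07], "rot": [0, 0, 0]},
  {"dp": [0, 0, 0.03], "rot": [0, 0, 0]},
  {"dp": [0, 0, 0], "rot": [0, 0, 0]},
])

```text
time_s: 4.03
position: [0.5546, 0.2398, 0.0603]
ee_rot: [0.807, 0.59, 0.001, 0.0]
force: [0.0, 0.3, -0.4]
grip_width: 0.0952
```

arm_command([
  {"dp": [0, 0, 0], "rot": [0, 0, 0]},
  {"dp": [0, 0, 0], "rot": [0, 0, 0]},
  {"dp": [0, 0, 0], "rot": [0, 0, 0]},
  {"dp": [0, 0, 0], "rot": [0, 0, 0]},
  {"dp": [0, 0, 0], "rot": [0, 0, 0]},
  {"dp": [0, 0, 0], "rot": [0, 0, 0]},
], claw=1)

```text
time_s: 4.78
position: [0.554, 0.2396, 0.0596]
ee_rot: [0.807, 0.59, -0.0, -0.0]
force: [0.4, 0.5, 0.2]
grip_width: 0.04
```

arm_command([
  {"dp": [0, 0, 0], "rot": [0, 0, 0]},
  {"dp": [0, 0, 0], "rot": [0, 0, 0]},
  {"dp": [0, 0, 0], "rot": [0, 0, 0]},
  {"dp": [0, 0, 0], "rot": [0, 0, 0]},
  {"dp": [0, 0, 0], "rot": [0, 0, 0]},
])

```text
time_s: 5.4
position: [0.554, 0.2396, 0.0596]
ee_rot: [0.807, 0.59, -0.0, -0.0]
force: [-0.6, 0.5, -0.3]
grip_width: 0.0178
```

arm_command([
  {"dp": [0, 0, -0.1], "rot": [0, 0, 0]},
  {"dp": [0, 0, -0.2], "rot": [0, 0, 0]},
  {"dp": [0, 0, -0.2], "rot": [0, 0, 0]},
  {"dp": [0, 0, -0.2], "rot": [0, 0, 0]},
  {"dp": [0, 0, -0.2], "rot": [0, 0, 0]},
  {"dp": [0, 0, -0.1], "rot": [0, 0, 0]},
  {"dp": [0, 0, 0], "rot": [0, 0, 0]},
])

```text
time_s: 6.28
position: [0.5547, 0.2399, 0.2619]
ee_rot: [0.807, 0.59, 0.002, 0.001]
force: [-0.6, 0.5, -2.3]
grip_width: 0.0178
```

arm_command([
  {"dp": [-0.1, 0, 0], "rot": [0, 0, 0]},
  {"dp": [-0.2, 0, 0], "rot": [0, 0, 0]},
  {"dp": [-0.2, 0, 0], "rot": [0, 0, 0]},
  {"dp": [-0.2, 0, 0], "rot": [0, 0, 0]},
  {"dp": [-0.2, 0, 0], "rot": [0, 0, 0]},
  {"dp": [-0.2, 0, 0], "rot": [0, 0, 0]},
  {"dp": [-0.2, 0, 0], "rot": [0, 0, 0]},
  {"dp": [-0.2, 0, 0], "rot": [0, 0, 0]},
  {"dp": [-0.1, 0, 0], "rot": [0, 0, -0.041]},
  {"dp": [0, 0, 0], "rot": [0, 0, -0.041]},
  {"dp": [0, 0, 0], "rot": [0, 0, 0]},
  {"dp": [0, 0, 0], "rot": [0, 0, 0]},
])

```text
time_s: 7.78
position: [0.4563, -0.0654, 0.2583]
ee_rot: [0.768, 0.641, -0.001, -0.001]
force: [0.6, 0.3, -1.0]
grip_width: 0.0177
```

```bash
python3 snap.py w2
```

```text
t 7.775 p [ 0.4563 -0.0654  0.2583] q [-0.26 -0.32  2.03 -0.    1.43 -0.08] x [0.179 0.984 0.   ] z [-0.002  0.    -1.   ] F [ 0.6  0.3 -1. ] 0.017685892758763467
```

View pics/w2.png

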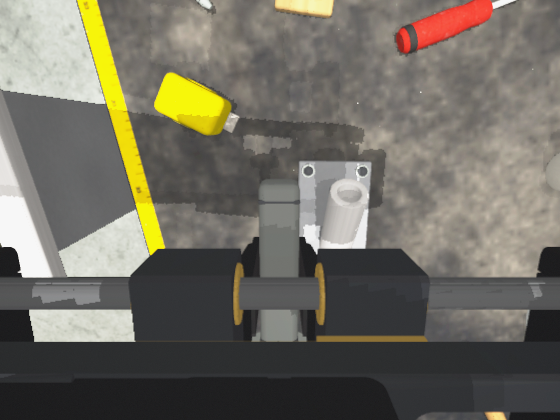

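The wrist view shows the bracket's socket mouth near (348,190), the plate's near edge at row 162 (columns 299–371), and the held handle ending at row 180 near column 279. I'll crop in on the mouth.

```bash
python3 - <<'E'
import cv2,numpy as np
s=cv2.imread("pics/w2.png")
cv2.imwrite("pics/c2.png",cv2.resize(s[150:250,245:385],None,fx=5.7,fy=5.7,interpolation=cv2.INTER_CUBIC))
E
```

```text
(no output)
```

View pics/c2.png

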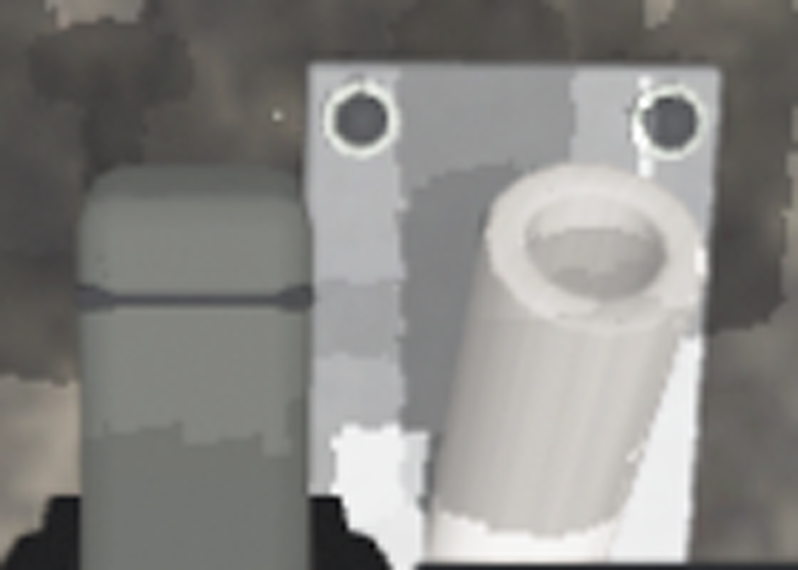

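```bash
python3 - <<'E'
from h import *
import pickle
o=pickle.load(open("pics/w2.pkl","rb"));c=cam("wrist",o)
P=lambda u,v:(245+u/5.7-.4,150+v/5.7-.4)
m=ray(c,P(596,244.5),.095);a=ray(c,P(308,63),.008);b=ray(c,P(720,68),.008)
print("mouth",m.round(4),"ring width",np.linalg.norm(ray(c,P(487,244),.095)-ray(c,P(705,244),.095)))
d=(b-a)[:2];print("plate",a.round(4),b.round(4),np.linalg.norm(d),"yaw",np.degrees(np.arctan2(d[1],d[0]))-90, np.degrees(np.arctan2(-d[0],d[1]))  )
for yaw in(-100.1,):
    u=np.array([np.cos(np.radians(yaw)),np.sin(np.radians(yaw))])
    print("plate centre",(a+b)[:2]/2+.065*u, "lateral/along mouth rel centre",m[:2]-((a+b)[:2]/2+.065*u))
R=Ro.from_quat(o["ee_rot"]).as_matrix()
for v,z in((165,-.003),(195,-.003)):
    p=ray(c,P(195,v),o["position"][2]-.006+.009);print("rear in tool",(R.T@(p-o["position"])).round(4))
p=ray(c,P(195,500),o["position"][2]-.006+.009);print((R.T@(p-o["position"])).round(4))
E
```

```text
mouth [ 0.5205 -0.0685  0.095 ] ring width 0.034941275722693184
plate [ 0.4832 -0.0402  0.008 ] [ 0.5646 -0.0561  0.008 ] 0.08287518477746364 yaw -101.02410882739174 -101.02410882739174
plate centre [ 0.51248445 -0.11212006] lateral/along mouth rel centre [0.00798913 0.04364577]
rear in tool [ 0.0448 -0.0003 -0.003 ]
rear in tool [ 0.0426 -0.0003 -0.003 ]
[ 0.019  -0.0003 -0.003 ]
```

Measured from the wrist, the ring is 35 mm (expected 36) and the plate 83 mm (expected 84). The handle's rear end is also where the grasp predicts, so I trust the wrist camera for the mouth. The top view differs by about 5 mm in y. Tilting 40° now, high and backed off.

arm_command([
  {"dp": [0.2, 0, 0], "rot": [0, 0, 0]},
  {"dp": [0.2, 0, 0], "rot": [0, 0, 0]},
  {"dp": [0.15, 0, 0], "rot": [0, -0.04, 0]},
  {"dp": [0, 0, 0], "rot": [0, -0.08, 0]},
  {"dp": [0, 0, 0], "rot": [0, -0.08, 0]},
  {"dp": [0, 0, 0], "rot": [0, -0.08, 0]},
  {"dp": [0, 0, 0], "rot": [0, -0.08, 0]},
  {"dp": [0, 0, 0], "rot": [0, -0.0845, 0]},
  {"dp": [0, 0, 0], "rot": [0, 0, 0]},
  {"dp": [0, 0, 0], "rot": [0, 0, 0]},
])

```text
time_s: 9.07
position: [0.4768, 0.043, 0.2597]
ee_rot: [0.721, 0.603, -0.262, 0.219]
force: [-0.9, -0.3, -1.4]
grip_width: 0.0181
```

```bash
cat > go.py <<'E'
import sys
from h import *
# args: s (m, collar face position along the socket axis); prints move to reach it in tool axes, fractions
M=np.array([.5205,-.068,.095]);psi=np.radians(-100.5);G=np.array([-.049,0,.007])
c,k=np.cos(np.radians(40)),np.sin(np.radians(40))
s=np.array([c*np.cos(psi),c*np.sin(psi),-k]);y=np.array([-np.sin(psi),np.cos(psi),0]);y=np.array([np.sin(-psi),np.cos(psi),0])
Rg=np.column_stack([-s,y,np.cross(-s,y)])
o=get_obs();R=Ro.from_quat(o["ee_rot"]).as_matrix();p=np.array(o["position"])
for a in sys.argv[1:]:
    T=M+float(a)*s-Rg@G
    print(a,"target",T.round(4),"dp/0.2",(R.T@(T-p)/.2).round(3))
print("rot/90",(Ro.from_matrix(R.T@Rg).as_rotvec()/(np.pi/2)).round(4),"p",p.round(4),"q",np.round(o["joint_pos"],2),"F",np.round(o["force"],1))
g=p+R@G-M;S=np.column_stack([s,y,np.cross(s,y)]);t=p+R@(G-[.085,0,0])-M
print("collar in socket mm",(S.T@g*1e3).round(1),"tip",(S.T@t*1e3).round(1))
E
python3 go.py -0.11
```

```text
-0.11 target [0.5419 0.0473 0.2026] dp/0.2 [0.244 0.316 0.169]
rot/90 [1.000e-04 8.878e-01 3.000e-03] p [0.4768 0.043  0.2597] q [ 0.3  -0.07  1.92 -0.61  1.64  0.54] F [-0.9 -0.3 -1.4]
collar in socket mm [-167.9  -63.1  108.2] tip [-153.   -62.8  191.8]
```

I tilted the wrong way (tip up). It's in free air, so I'll turn back +80°.

arm_command([
  {"dp": [0, 0, 0], "rot": [0, 0.0888, 0]},
  {"dp": [0, 0, 0], "rot": [0, 0.0888, 0]},
  {"dp": [0, 0, 0], "rot": [0, 0.0888, 0]},
  {"dp": [0, 0, 0], "rot": [0, 0.0888, 0]},
  {"dp": [0, 0, 0], "rot": [0, 0.0888, 0]},
  {"dp": [0, 0, 0], "rot": [0, 0.0888, 0]},
  {"dp": [0, 0, 0], "rot": [0, 0.0888, 0]},
  {"dp": [0, 0, 0], "rot": [0, 0.0888, 0]},
  {"dp": [0, 0, 0], "rot": [0, 0.0888, 0]},
  {"dp": [0, 0, 0], "rot": [0, 0.0888, 0.003]},
  {"dp": [0, 0, 0], "rot": [0, 0, 0]},
  {"dp": [0, 0, 0], "rot": [0, 0, 0]},
])

```text
time_s: 10.58
position: [0.4769, 0.0424, 0.2606]
ee_rot: [0.723, 0.601, 0.261, -0.218]
force: [0.1, 0.0, -0.9]
grip_width: 0.0176
```

```bash
python3 go.py -0.12 -0.11
```

```text
-0.12 target [0.5433 0.0549 0.209 ] dp/0.2 [-0.071  0.315  0.276]
-0.11 target [0.5419 0.0473 0.2026] dp/0.2 [-0.121  0.315  0.276]
rot/90 [-0.0002  0.0023 -0.0005] p [0.4769 0.0424 0.2606] q [-0.39 -0.28  2.1   0.68  1.51 -0.32] F [ 0.1  0.  -0.9]
collar in socket mm [-134.5  -63.    55.4] tip [-49.5 -63.1  55.7]
```

arm_command([
  {"dp": [-0.03, 0.08, 0.07], "rot": [0, 0.002, 0]},
  {"dp": [-0.03, 0.08, 0.07], "rot": [0, 0, 0]},
  {"dp": [-0.03, 0.08, 0.07], "rot": [0, 0, 0]},
  {"dp": [-0.03, 0.075, 0.066], "rot": [0, 0, 0]},
  {"dp": [0, 0, 0], "rot": [0, 0, 0]},
  {"dp": [0, 0, 0], "rot": [0, 0, 0]},
])

```text
time_s: 11.32
position: [0.5417, 0.0488, 0.2028]
ee_rot: [0.722, 0.601, 0.263, -0.22]
force: [0.1, -0.9, -0.7]
grip_width: 0.0182
```

```bash
python3 go.py -0.11; python3 - <<'E'
from h import *
s=get_image("scene");t=get_image("top")
c=lambda im,x,y,w,h:cv2.resize(im[y:y+h,x:x+w],(400,400),interpolation=cv2.INTER_CUBIC)
cv2.imwrite("pics/c3.png",np.hstack([c(s,200,180,100,100),c(t,260,190,80,80)])[:,:,::-1])
E
python3 snap.py w3
```

```text
-0.11 target [0.5419 0.0473 0.2026] dp/0.2 [-0.006  0.002 -0.003]
rot/90 [-0.0013 -0.0006  0.0003] p [0.5417 0.0488 0.2028] q [-0.33 -0.07  2.02  0.71  1.38 -0.36] F [ 0.1 -0.9 -0.7]
collar in socket mm [-111.3   -0.4   -0.7] tip [-26.3  -0.4  -0.8]
t 11.425 p [0.5417 0.0484 0.2029] q [-0.33 -0.07  2.02  0.71  1.38 -0.36] x [0.139 0.753 0.644] z [ 0.116  0.633 -0.765] F [-0.  -0.1 -0.6] 0.017864044138509592
```

View pics/c3.png

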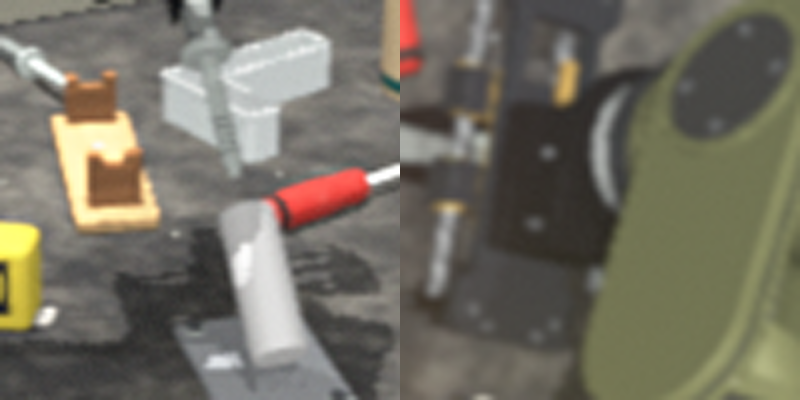

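The scene view shows the rod's axis running from crop (207,45) to (237,178). Its extension meets the mouth at about (245,212), and the mouth centre is near (247,211). The slopes match (0.226 and 0.228), so I'll insert gently.

arm_command([
  {"dp": [-0.04, 0.002, -0.003], "rot": [0, 0, 0]},
  {"dp": [-0.04, 0, 0], "rot": [0, 0, 0]},
  {"dp": [-0.03, 0, 0], "rot": [0, 0, 0]},
  {"dp": [-0.03, 0, 0], "rot": [0, 0, 0]},
  {"dp": [-0.03, 0, 0], "rot": [0, 0, 0]},
  {"dp": [-0.03, 0, 0], "rot": [0, 0, 0]},
  {"dp": [0, 0, 0], "rot": [0, 0, 0]},
  {"dp": [0, 0, 0], "rot": [0, 0, 0]},
])

```text
time_s: 12.48
position: [0.5363, 0.0178, 0.1766]
ee_rot: [0.722, 0.6, 0.263, -0.22]
force: [0.3, 0.3, -1.4]
grip_width: 0.0175
```

```bash
python3 go.py -0.02;python3 - <<'E'
from h import *
s=get_image("scene")
c=lambda im,x,y,w,h:cv2.resize(im[y:y+h,x:x+w],(400,400),interpolation=cv2.INTER_CUBIC)
w=get_image("wrist")
cv2.imwrite("pics/c4.png",np.hstack([c(s,220,190,70,70),cv2.resize(w,(400,300))[:, :].repeat(1,0) if 0 else cv2.copyMakeBorder(cv2.resize(w,(400,300)),0,100,0,0,0)])[:,:,::-1])
E
```

```text
-0.02 target [ 0.5293 -0.0205  0.1447] dp/0.2 [-0.251  0.001 -0.003]
rot/90 [-0.0014 -0.0011 -0.0009] p [0.5363 0.0178 0.1766] q [-0.39 -0.03  2.03  0.7   1.37 -0.43] F [ 0.3  0.3 -1.4]
collar in socket mm [-70.3  -0.1  -0.7] tip [14.7 -0.3 -0.8]
```

View pics/c4.png

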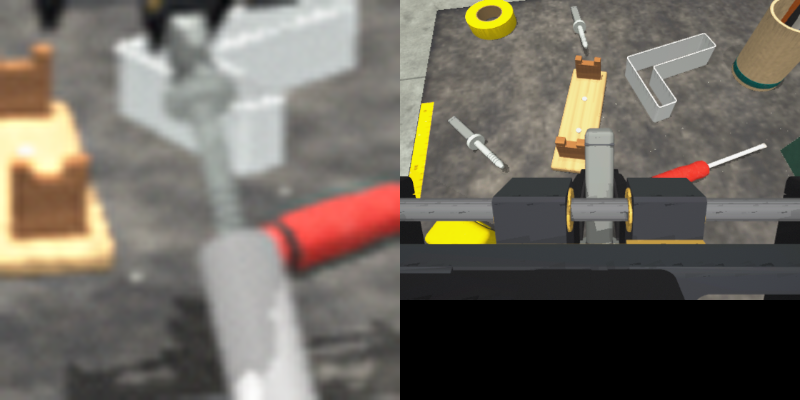

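The rod's tip disappears behind the mouth's near rim. The rod may sit a little left of the tube's axis, so I'll check numerically.

```bash
python3 - <<'E'
from h import *
s=get_image("scene").astype(int);c=cam("scene")
M=np.array([.5205,-.068,.095]);psi=np.radians(-100.5);k=np.radians(40)
a=np.array([np.cos(k)*np.cos(psi),np.cos(k)*np.sin(psi),-np.sin(k)])
print([(d,proj(c,M+d*a).round(1).tolist()) for d in(-.06,-.04,-.02,0,.03,.06)])
for r in (210,213,216,219,222,225,228,238,242,246,250,254): print(r,"x0=248",s[r,248:282,0].tolist(), "r-b",(s[r,248:282,0]-s[r,248:282,2]).tolist() if r>230 else "")
E
```

```text
[(-0.06, [256.0, 212.2]), (-0.04, [257.7, 219.1]), (-0.02, [259.4, 226.1]), (0, [261.1, 233.1]), (0.03, [263.7, 243.9]), (0.06, [266.4, 254.8])]
210 x0=248 [191, 172, 151, 141, 136, 140, 150, 156, 157, 158, 165, 184, 188, 196, 203, 201, 197, 194, 196, 197, 193, 160, 121, 110, 112, 115, 113, 117, 118, 117, 116, 117, 119, 120] r-b 
213 x0=248 [176, 190, 195, 197, 195, 179, 162, 163, 175, 169, 169, 184, 196, 204, 208, 201, 198, 196, 197, 199, 193, 157, 115, 102, 100, 103, 106, 113, 119, 122, 126, 125, 124, 125] r-b 
216 x0=248 [138, 137, 132, 135, 142, 157, 160, 159, 159, 155, 154, 161, 186, 201, 209, 205, 198, 199, 199, 199, 193, 154, 116, 113, 116, 126, 128, 126, 123, 120, 121, 117, 113, 117] r-b 
219 x0=248 [116, 115, 115, 116, 117, 118, 128, 146, 160, 161, 157, 155, 169, 192, 207, 202, 196, 190, 179, 160, 143, 131, 128, 126, 121, 118, 114, 111, 108, 106, 100, 98, 100, 102] r-b 
222 x0=248 [118, 119, 122, 125, 131, 131, 128, 126, 141, 152, 155, 149, 134, 115, 103, 106, 108, 109, 111, 118, 123, 133, 129, 119, 114, 117, 121, 118, 122, 128, 134, 140, 138, 131] r-b 
225 x0=248 [112, 112,
[... 1055 characters left out ...]
104, 108, 110, 108, 111, 109, 116] r-b [3, -1, 0, 1, 2, 4, 5, 3, 3, 1, 3, 2, 1, 1, 1, 1, 1, 2, 0, 2, 2, 1, 1, 2, 1, 2, 3, 3, 5, 4, 5, 6, 4, 5]
250 x0=248 [88, 90, 85, 72, 56, 55, 58, 60, 58, 78, 127, 160, 171, 175, 178, 182, 185, 183, 182, 188, 208, 215, 211, 195, 159, 113, 82, 77, 89, 96, 104, 105, 111, 113] r-b [5, 4, 6, 5, 1, 3, 4, 5, 4, 3, 2, 0, 1, 2, 2, 3, 1, 1, 2, 2, 2, 3, 2, 3, 2, 2, 2, 3, 3, 5, 4, 5, 6, 7]
254 x0=248 [81, 76, 60, 53, 52, 58, 54, 52, 49, 49, 76, 130, 161, 169, 176, 188, 187, 181, 189, 213, 225, 223, 218, 208, 195, 164, 126, 112, 133, 139, 132, 117, 113, 125] r-b [4, 5, 2, 2, -1, 5, 3, 3, 2, 2, 4, 3, 3, 1, 2, 3, 2, 0, 1, 2, 2, 2, 3, 0, 4, 4, 7, 9, 10, 10, 11, 10, 6, 9]
```

Rod at 258.9 against a predicted 259.1 px, tube axis at 263.9 against 263.7 px: under 1 mm off. Sliding down.

arm_command([
  {"dp": [-0.04, 0, -0.003], "rot": [0, 0, 0]},
  {"dp": [-0.05, 0, 0], "rot": [0, 0, 0]},
  {"dp": [-0.05, 0, 0], "rot": [0, 0, 0]},
  {"dp": [-0.05, 0, 0], "rot": [0, 0, 0]},
  {"dp": [-0.05, 0, 0], "rot": [0, 0, 0]},
  {"dp": [-0.02, 0, 0], "rot": [0, 0, 0]},
  {"dp": [0, 0, 0], "rot": [0, 0, 0]},
  {"dp": [0, 0, 0], "rot": [0, 0, 0]},
])

```text
time_s: 13.62
position: [0.529, -0.0216, 0.1437]
ee_rot: [0.722, 0.601, 0.263, -0.22]
force: [-0.7, -0.1, -0.2]
grip_width: 0.0181
```

```bash
python3 go.py 0
```

```text
0 target [ 0.5265 -0.0355  0.1319] dp/0.2 [-0.092  0.    -0.   ]
rot/90 [-0.0013 -0.0011 -0.0007] p [ 0.529  -0.0216  0.1437] q [-0.47  0.02  2.04  0.68  1.37 -0.53] F [-0.7 -0.1 -0.2]
collar in socket mm [-18.4  -0.1  -0.1] tip [66.6 -0.2 -0.2]
```

No contact force yet. On to about −6 mm, then in small steps.

arm_command([
  {"dp": [-0.04, 0, 0], "rot": [0, 0, 0]},
  {"dp": [-0.02, 0, 0], "rot": [0, 0, 0]},
  {"dp": [-0.01, 0, 0], "rot": [0, 0, 0]},
  {"dp": [-0.01, 0, 0], "rot": [0, 0, 0]},
  {"dp": [0, 0, 0], "rot": [0, 0, 0]},
])

```text
time_s: 14.25
position: [0.5266, -0.0338, 0.1331]
ee_rot: [0.723, 0.6, 0.263, -0.22]
force: [-0.3, -0.4, -1.6]
grip_width: 0.0175
```

arm_command([
  {"dp": [-0.005, 0, 0], "rot": [0, 0, 0]},
  {"dp": [-0.005, 0, 0], "rot": [0, 0, 0]},
  {"dp": [0, 0, 0], "rot": [0, 0, 0]},
])

```text
time_s: 14.62
position: [0.5264, -0.035, 0.1321]
ee_rot: [0.722, 0.6, 0.263, -0.22]
force: [-0.3, 1.5, -0.5]
grip_width: 0.0177
```

arm_command([
  {"dp": [-0.005, 0, 0], "rot": [0, 0, 0]},
  {"dp": [-0.005, 0, 0], "rot": [0, 0, 0]},
  {"dp": [0, 0, 0], "rot": [0, 0, 0]},
])

```text
time_s: 15.0
position: [0.5264, -0.0352, 0.1322]
ee_rot: [0.722, 0.6, 0.264, -0.222]
force: [0.4, 7.8, 5.4]
grip_width: 0.0179
```

```bash
python3 go.py 0
```

```text
0 target [ 0.5265 -0.0355  0.1319] dp/0.2 [-0.002  0.001  0.   ]
rot/90 [-0.0018 -0.0041 -0.0005] p [ 0.5264 -0.0352  0.1322] q [-0.49  0.05  2.04  0.68  1.37 -0.56] F [0.4 7.8 5.4]
collar in socket mm [-0.5 -0.2 -0.3] tip [84.5 -0.3 -0.8]
```

Collar seated: about 9.5 N axially, −0.5 mm from the predicted mouth. Holding, then drawing back about 45 mm.

arm_command([
  {"dp": [0, 0, 0], "rot": [0, 0, 0]},
  {"dp": [0, 0, 0], "rot": [0, 0, 0]},
  {"dp": [0, 0, 0], "rot": [0, 0, 0]},
  {"dp": [0, 0, 0], "rot": [0, 0, 0]},
])

```text
time_s: 15.5
position: [0.5264, -0.0352, 0.1321]
ee_rot: [0.722, 0.6, 0.264, -0.222]
force: [0.2, 7.9, 5.7]
grip_width: 0.0179
```

arm_command([
  {"dp": [0.02, 0, 0], "rot": [0, 0, 0]},
  {"dp": [0.05, 0, 0], "rot": [0, 0, 0]},
  {"dp": [0.05, 0, 0], "rot": [0, 0, 0]},
  {"dp": [0.05, 0, 0], "rot": [0, 0, 0]},
  {"dp": [0.05, 0, 0], "rot": [0, 0, 0]},
  {"dp": [0.02, 0, 0], "rot": [0, 0, 0]},
  {"dp": [0, 0, 0], "rot": [0, 0, 0]},
  {"dp": [0, 0, 0], "rot": [0, 0, 0]},
])

```text
time_s: 16.5
position: [0.5327, -0.0007, 0.1612]
ee_rot: [0.723, 0.6, 0.263, -0.22]
force: [-0.3, 0.5, -0.3]
grip_width: 0.0182
```

```bash
python3 go.py 0
```

```text
0 target [ 0.5265 -0.0355  0.1319] dp/0.2 [-0.23   0.002 -0.001]
rot/90 [-0.0016 -0.001  -0.0012] p [ 0.5327 -0.0007  0.1612] q [-0.43 -0.01  2.04  0.69  1.37 -0.48] F [-0.3  0.5 -0.3]
collar in socket mm [-46.   -0.4  -0.3] tip [39.  -0.6 -0.4]
```

arm_command([
  {"dp": [-0.05, 0.002, 0], "rot": [0, 0, 0]},
  {"dp": [-0.05, 0, 0], "rot": [0, 0, 0]},
  {"dp": [-0.05, 0, 0], "rot": [0, 0, 0]},
  {"dp": [-0.03, 0, 0], "rot": [0, 0, 0]},
  {"dp": [-0.02, 0, 0], "rot": [0, 0, 0]},
  {"dp": [-0.015, 0, 0], "rot": [0, 0, 0]},
  {"dp": [-0.01, 0, 0], "rot": [0, 0, 0]},
  {"dp": [-0.005, 0, 0], "rot": [0, 0, 0]},
  {"dp": [-0.005, 0, 0], "rot": [0, 0, 0]},
  {"dp": [-0.005, 0, 0], "rot": [0, 0, 0]},
  {"dp": [0, 0, 0], "rot": [0, 0, 0]},
  {"dp": [0, 0, 0], "rot": [0, 0, 0]},
])

```text
time_s: 18.0
position: [0.5268, -0.0353, 0.1321]
ee_rot: [0.722, 0.6, 0.264, -0.222]
force: [-0.1, 7.6, 4.4]
grip_width: 0.0179
```

Second home contact is about 9 N. Holding, then withdrawing along the axis.

arm_command([
  {"dp": [0, 0, 0], "rot": [0, 0, 0]},
  {"dp": [0, 0, 0], "rot": [0, 0, 0]},
  {"dp": [0, 0, 0], "rot": [0, 0, 0]},
  {"dp": [0, 0, 0], "rot": [0, 0, 0]},
])

```text
time_s: 18.5
position: [0.5268, -0.0352, 0.1321]
ee_rot: [0.722, 0.6, 0.264, -0.222]
force: [-0.0, 7.1, 4.9]
grip_width: 0.0179
```

arm_command([
  {"dp": [0.03, 0, 0], "rot": [0, 0, 0]},
  {"dp": [0.06, 0, 0], "rot": [0, 0, 0]},
  {"dp": [0.08, 0, 0], "rot": [0, 0, 0]},
  {"dp": [0.08, 0, 0], "rot": [0, 0, 0]},
  {"dp": [0.08, 0, 0], "rot": [0, 0, 0]},
  {"dp": [0.08, 0, 0], "rot": [0, 0, 0]},
  {"dp": [0.1, 0, 0], "rot": [0, 0, 0]},
  {"dp": [0.1, 0, 0], "rot": [0, 0, 0]},
  {"dp": [0.1, 0, 0], "rot": [0, 0, 0]},
  {"dp": [0.09, 0, 0], "rot": [0, 0, 0]},
  {"dp": [0, 0, 0], "rot": [0, 0, 0]},
  {"dp": [0, 0, 0], "rot": [0, 0, 0]},
])

```text
time_s: 20.0
position: [0.5488, 0.0835, 0.2331]
ee_rot: [0.723, 0.6, 0.262, -0.22]
force: [-0.9, -0.5, -1.0]
grip_width: 0.0178
```

arm_command([
  {"dp": [0, 0, 0], "rot": [0, -0.05, 0]},
  {"dp": [0, 0, 0], "rot": [0, -0.08, 0]},
  {"dp": [0, 0, 0], "rot": [0, -0.08, 0]},
  {"dp": [0, 0, 0], "rot": [0, -0.08, 0]},
  {"dp": [0, 0, 0], "rot": [0, -0.08, 0]},
  {"dp": [0, 0, 0], "rot": [0, -0.0745, 0]},
  {"dp": [0, 0, 0], "rot": [0, 0, 0]},
  {"dp": [0, 0, 0], "rot": [0, 0, 0]},
])

```text
time_s: 21.0
position: [0.5487, 0.0831, 0.2328]
ee_rot: [0.769, 0.639, -0.0, -0.003]
force: [-0.1, -1.1, -1.4]
grip_width: 0.0179
```

```bash
python3 go.py 0;python3 snap.py w5; python3 - <<'E'
from h import *
cv2.imwrite("pics/s5.png",get_image("scene")[90:300,100:380][:,:,::-1].repeat(2,0).repeat(2,1))
E
```

```text
0 target [ 0.5265 -0.0355  0.1319] dp/0.2 [-0.605  0.002  0.503]
rot/90 [-0.0026  0.4427 -0.0012] p [0.5487 0.0831 0.2328] q [ 0.05 -0.08  1.87  0.    1.36  0.23] F [-0.1 -1.1 -1.4]
collar in socket mm [-1.642e+02  1.000e-01  3.280e+01] tip [-99.    0.1  87.2]
t 21.0 p [0.5487 0.0831 0.2328] q [ 0.05 -0.08  1.87  0.    1.36  0.23] x [0.183 0.983 0.003] z [-0.004  0.004 -1.   ] F [-0.1 -1.1 -1.4] 0.017916384211151822
```

View pics/s5.png

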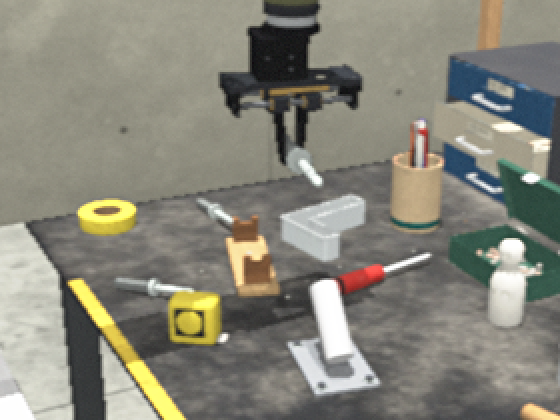

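The scene view shows the rod gripped in the air, collar at about (299,162) and tip at (319,184), with the bystanders undisturbed. Moving to the final height and backing off.

arm_command([
  {"dp": [0.05, 0, 0.03], "rot": [0, 0, 0]},
  {"dp": [0.08, 0, 0.05], "rot": [0, 0, 0]},
  {"dp": [0.07, 0, 0.04], "rot": [0, 0, 0]},
  {"dp": [0.03, 0, 0.01], "rot": [0, 0, 0]},
  {"dp": [0, 0, 0], "rot": [0, 0, 0]},
  {"dp": [0, 0, 0], "rot": [0, 0, 0]},
  {"dp": [0, 0, 0], "rot": [0, 0, 0]},
  {"dp": [0, 0, 0], "rot": [0, 0, 0]},
])

```text
time_s: 22.1
position: [0.5574, 0.1285, 0.208]
ee_rot: [0.769, 0.639, -0.0, -0.001]
force: [-0.2, -0.5, -1.6]
grip_width: 0.0178
```

```bash
python3 - <<'E'
from h import *
o=get_obs();s=get_image("scene");c=cam("scene");R=Ro.from_quat(o["ee_rot"]).as_matrix();p=o["position"]
for n,x in(("collar",-.049),("tip",-.134)):
    X=p+R@[x,0,.007];print(n,X.round(3),"px",proj(c,X).round(1))
print(np.round(o["joint_vel"],3),o["grip_width"],np.round(o["force"],1))
u,v=proj(c,p+R@[-.09,0,.007]).astype(int);print("crop",u-30,v-30)
cv2.imwrite("pics/s6.png",cv2.resize(s[v-30:v+30,u-30:u+30],(600,600),interpolation=cv2.INTER_CUBIC)[:,:,::-1])
E
```

```text
collar [0.548 0.08  0.201] px [245.1 174. ]
tip [ 0.533 -0.003  0.201] px [254.2 185.2]
[ 0.001 -0.     0.003  0.001 -0.001 -0.   ] 0.0178210426530912 [-0.2 -0.5 -1.6]
crop 219 149
```

View pics/s6.png

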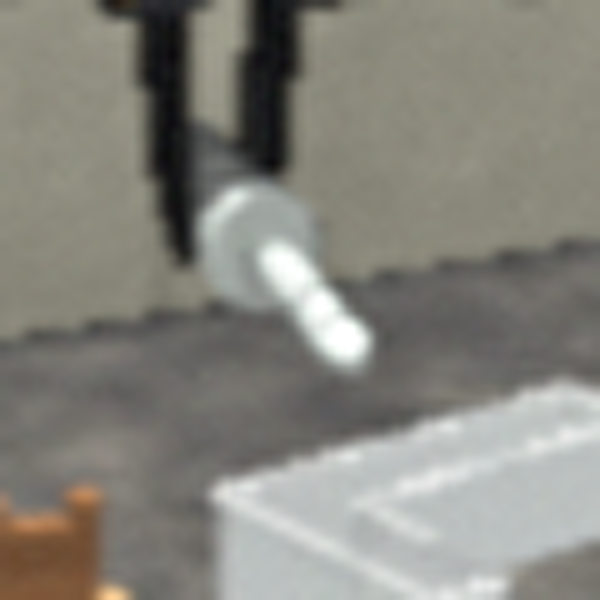

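The tip is at (254.5,184.2) px against a predicted (254.2,185.2), and the collar at (244.8,173.3) against (245.1,174.0). That makes the rod level within about 1°, collar at z ≈ 0.20 m. Handing in.

```bash
python3 -c "
from cell import *
print(close_job())"
```

```text
the job is handed in; nothing more can be done
None
```

I took the gauge rod from its rest by the handle and slid it down the socket until the collar stopped, at about 9.5 N. I then drew it back to about 46 mm from the mouth, ran it home a second time at about 9 N, withdrew it and handed the job in at about 22 s of the 54 s allowed. No verdict is reported.

**Last checks:**
- **Final hold:** the rod was at rest in the gripper (opening 17.8 mm) and level within about 1°. The collar was about 0.20 m above the table, and the tip was about 12 cm from the mouth, clear of the bracket and rest.
- **Tip and collar position:** in the scene camera both were within about 1 px (roughly 2.5 mm) of where the arm's pose put them.
- **Bystanders:** the tape measure and white bottle looked unmoved in the last wide picture. The hex keys were outside that crop, but the arm never went near them.

**What disagreed or went wrong:**
- **Mouth position:** the top camera and the wrist camera differed by about 5 mm. I used the wrist camera, and the scene camera and the contact point then agreed with it.
- **Wrong tilt:** I first tilted the rod 40° the wrong way, in free air, and corrected it before going near the bracket.

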